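# Put the hollow paper drills back in their tray

## Robot

A 6-joint arm with a two-finger parallel gripper is mounted at the origin on the work surface. World frame = base frame: x ahead of the robot, y to its left, z up, the work surface at z = 0. Lengths are in m, angles in rad, forces in N, time in s.
With the tool pointing down it reaches from about 0.35 to 0.85 m from the base axis. Payload 8.1 kg.
Tool frame: the origin (TCP) lies on the mounting face of the last link; the fingertips stand 186 mm ahead of it and the grasp point (between the pads) lies 167 mm ahead of it; z points along the fingers, y is the direction in which the jaws open and shut (so a half turn about z gives the same grasp; the last joint's range is limited). The gripper opens to 93 mm and grips with 3 to 60 N. Pads are 15 mm wide; open, the fingers measure 128 mm over their backs; the gripper's body (75 mm by 188 mm) begins 65 mm behind the grasp point.
Start: joints at [-1.364, 0.13, 1.488, -0, 1.523, -0.085], TCP at [0.173, -0.575, 0.405] pointing down, gripper open.
Joint ranges: [-2.96, 2.96], [-0.89, 2.26], [0.02, 2.5], [-1.34, 4.48], [0, 2.73], [-2.66, 2.66]. Speed limits (rad/s): [2.39, 2.39, 2.79, 3.14, 3.14, 3.14].

## Interface

Orientations are given as a rotation vector (axis times angle).
In Python, from plant import robot, read_camera, spotter gives the robot as it stands.
- The arm moves only by the tool arm_command, never from a script. Its arguments are lists of equal length, an entry for each row: "xyz": the shift along the world's x, y, z in cm, a list of three; "turn": the turn, a rotation vector about the world's x, y, z in rad, a list of three. A call has 1 to 12 rows; each row shifts and turns the commanded pose from where the row before left it; what a row does not reach is not made up. A row lasts 1/8 s, in which the tool goes at most 62.5 mm and 10.7 degrees, less where a joint would pass 70% of its speed; a pose out of reach is approached as far as the arm can. A call is refused whole if a number of a shift passes 6.25 or a number of a turn 0.188, either way. A call with a gripper value outside its range is refused whole. "gripper" is the finger opening in cm, from 0 to 9.3, set as the call begins (left out, the last holds). The fingers move at their own pace and stop on an object; "force" is the grip in N (left out, the last holds). Time passes only in rows, so rows that do not move let the fingers close. It gives the time, the measured TCP pose, the force and the opening at its end, in the units of the state.
- robot.read_state(): the state, without advancing time (a new reading comes with each control period).
- read_camera(name): name is "scene" or "top" or "wrist"; returns a dict with "frame" (400x640x3 uint8, red, green, blue), "z_map" (400x640 float32, m along the optical axis (not along the pixel's ray), 0 where there is no reading), "fx", "fy", "cx", "cy" (pixels), "eye" and "orientation" of the camera in the world. Camera axes: x right, y down, z forward; pixel columns grow to the right and rows downward; lengths in m; the calibration is good to about 2 mm. A picture is of the moment at which its call begins.
- robot.close_job(): hands the job in, once; it reports no verdict.
Trained networks look in a picture, given as the dict that the camera call returned (one of the last four; its "shot" number tells which), for a name from the list of things; names that differ only in an ending like _2 or _b are one class to them, and where a whole thing is asked for, a point or a joint stands for the part that bears it (a point fixed in the world has none). Each returns a list of dicts, best first, with "confidence" (0 to 1); they miss things now and then, are a little off and sometimes report something else, mostly with a low value. They report only what shows in the picture. A call takes as long as a camera call. They do not tell look-alikes from the thing itself.
- spotter.masks_of(picture, query): "pixels" (400x640 bool, what is visible of it) and "centre" ([row, column] in pixels, amid what is visible of it).
The state is a dict: "t": time; "q": joint angles; "dq": joint speeds; "joint_torque": joint torques, N m; "tool_pos": TCP position; "orientation": TCP orientation; "force": force on the tool from outside, world axes, zero at the start; "wrist_torque": the same for the moment, N m; "opening": finger opening in m.
Only numpy, scipy, OpenCV 4.12 (cv2) and the standard library are available. Lean on these libraries where they do the work, as an engineer would, in place of code of your own. Each camera call takes 0.05 s, during which the arm holds its last target. There are 200 camera calls.

## Task

Put the four sound hollow paper drills back in the drill tray: lay each one flat in the cradle whose trough is cut to its length (longest drill in the longest trough, and so on), either way round. Leave the snapped-off drill and the solid twist drill lying where they are.

Things in the scene. Friction and masses are not known exactly. Their poses are not given: they have to be found in the camera images.
- drill_a: The longest of four sound hollow paper drills: steel, 152 mm long, lying level. From -x to +x: round shank 22 mm (13 dia.), dark square collar 24 mm (20 x 20, bevelled edges, two faces upright), slim open tube 106 mm (9 dia.). Origin on its axis at mid-length, 10 mm above what it lies on; collar's middle at x = -42 mm. 0.09 kg, balances at the collar: grip there.
- drill_b: The second longest of four sound hollow paper drills: steel, 126 mm long, lying level. From -x to +x: round shank 22 mm (13 dia.), dark square collar 24 mm (20 x 20, bevelled edges, two faces upright), slim open tube 80 mm (9 dia.). Origin on its axis at mid-length, 10 mm above what it lies on; collar's middle at x = -29 mm. 0.09 kg, balances at the collar: grip there.
- drill_c: The second shortest of four sound hollow paper drills: steel, 100 mm long, lying level. From -x to +x: round shank 22 mm (13 dia.), dark square collar 24 mm (20 x 20, bevelled edges, two faces upright), slim open tube 54 mm (9 dia.). Origin on its axis at mid-length, 10 mm above what it lies on; collar's middle at x = -16 mm. 0.09 kg, balances at the collar: grip there.
- drill_d: The shortest of four sound hollow paper drills: steel, 74 mm long, lying level. From -x to +x: round shank 22 mm (13 dia.), dark square collar 24 mm (20 x 20, bevelled edges, two faces upright), slim open tube 28 mm (9 dia.). Origin on its axis at mid-length, 10 mm above what it lies on; collar's middle at x = -3 mm. 0.09 kg, balances at the collar: grip there.
- cradle_a: Wooden cradle for drill_a, fixed in the tray: block 176 (x) x 55 (y) x 16 mm, with a centred, grey-lined flat trough 166 mm long in x (longest of the four), 36 wide, 8 deep. Origin mid-underside, 6 mm above the table; trough floor 14 mm, rim 22 mm above the table; a drill's collar stands 12 mm proud. Cradles lie side by side 56 mm apart in y, in any order, in a tray 190 x 236 x 18 mm.
- cradle_b: Wooden cradle for drill_b, fixed in the tray: block 176 (x) x 55 (y) x 16 mm, with a centred, grey-lined flat trough 140 mm long in x (second longest of the four), 36 wide, 8 deep. Origin mid-underside, 6 mm above the table; trough floor 14 mm, rim 22 mm above the table; a drill's collar stands 12 mm proud. Cradles lie side by side 56 mm apart in y, in any order, in a tray 190 x 236 x 18 mm.
- cradle_c: Wooden cradle for drill_c, fixed in the tray: block 176 (x) x 55 (y) x 16 mm, with a centred, grey-lined flat trough 114 mm long in x (second shortest of the four), 36 wide, 8 deep. Origin mid-underside, 6 mm above the table; trough floor 14 mm, rim 22 mm above the table; a drill's collar stands 12 mm proud. Cradles lie side by side 56 mm apart in y, in any order, in a tray 190 x 236 x 18 mm.
- cradle_d: Wooden cradle for drill_d, fixed in the tray: block 176 (x) x 55 (y) x 16 mm, with a centred, grey-lined flat trough 88 mm long in x (shortest of the four), 36 wide, 8 deep. Origin mid-underside, 6 mm above the table; trough floor 14 mm, rim 22 mm above the table; a drill's collar stands 12 mm proud. Cradles lie side by side 56 mm apart in y, in any order, in a tray 190 x 236 x 18 mm.
- snapped: Look-alike that stays: a snapped hollow drill, 54 mm long, the same shank and 20 mm collar but only a ragged 6 mm stub of tube at +x. Origin on its axis at mid-length, 10 mm above the table, collar's middle at x = +7 mm.
- twist_drill: Look-alike that stays: a solid twist drill for metal, 110 mm long along x, no collar; square 12 mm shank at -x, 12 mm spiral-fluted part with a point at +x. Origin on its axis at mid-length, 6 mm above the table.
Things that resemble listed ones, but are neither listed nor needed, are in the scene too. Leave any red look-alike of the drill_c alone.

How it is judged:
At the end, for the whole second after the job is handed in: Each sound hollow drill lies flat on the floor of the trough cut to its length, either way round (middle within 11 mm along and 13 mm across, in line within 0.25 rad, level within 0.1 rad), released and at rest; the snapped drill and the twist drill are within 20 mm of where they lay (x of drill_a in the frame of cradle_a between -0.011 and 0.011 m and y of drill_a in the frame of cradle_a between -0.013 and 0.013 m and z of drill_a in the frame of cradle_a between 0.014 and 0.022 m and angle between the x axis of drill_a and the x axis of cradle_a, either way round below 0.25 rad and angle between drill_a's own x axis and vertical between 1.47 and 1.67 rad and linear speed of each of drill_a, drill_b, drill_c, drill_d below 0.02 m/s and angular speed of each of drill_a, drill_b, drill_c, drill_d below 0.3 rad/s and x of drill_b in the frame of cradle_b between -0.011 and 0.011 m and y of drill_b in the frame of cradle_b between -0.013 and 0.013 m and z of drill_b in the frame of cradle_b between 0.014 and 0.022 m and angle between the x axis of drill_b and the x axis of cradle_b, either way round below 0.25 rad and angle between drill_b's own x axis and vertical between 1.47 and 1.67 rad and x of drill_c in the frame of cradle_c between -0.011 and 0.011 m and y of drill_c in the frame of cradle_c between -0.013 and 0.013 m and z of drill_c in the frame of cradle_c between 0.014 and 0.022 m and angle between the x axis of drill_c and the x axis of cradle_c, either way round below 0.25 rad and angle between drill_c's own x axis and vertical between 1.47 and 1.67 rad and x of drill_d in the frame of cradle_d between -0.011 and 0.011 m and y of drill_d in the frame of cradle_d between -0.013 and 0.013 m and z of drill_d in the frame of cradle_d between 0.014 and 0.022 m and angle between the x axis of drill_d and the x axis of cradle_d, either way round below 0.25 rad and angle between drill_d's own x axis and vertical between 1.47 and 1.67 rad and distance of each of snapped, twist_drill from where it was at the start of the episode below 0.02 m); the robot touches nothing.
It fails at once if the snapped drill was moved by more than 20 mm (distance of snapped from where it was at the start of the episode above 0.02 m).
It fails at once if the twist drill was moved by more than 20 mm (distance of twist_drill from where it was at the start of the episode above 0.02 m).
It also fails if it takes over 112 s, if anything falls off the work surface, if the arm or the gripper's body presses on something with over 40 N, if the wrist force passes 120 N, or if a joint passes its speed limit or range.

## Working session

There is one attempt and no reset: what is moved stays moved. The work goes in short steps, Python scripts to look and compute and a tool call to move; the robot and the scene stay as the last step left them, time stands still between calls to the robot, and variables do not carry over. Pictures are saved under pics/ and viewed, about 12 in all and at most 16, crops included, and the job is handed in when it is done.

Besides the shell and the picture viewer there is one more tool, called after "Emit:" as a command line: name --argument value ..., lists and objects as JSON in quotes. arm_command: Moves the arm, as the interface text tells. Its arguments: {"type":"object","properties":{"xyz":{"type":"array","items":{"type":"array","items":{"type":"number"}}},"turn":{"type":"array","items":{"type":"array","items":{"type":"number"}}},"gripper":{"type":"number"},"force":{"type":"number"}},"required":["xyz","turn"]}

```bash
mkdir -p pics; ls; cat > h.py <<'E'
import numpy as np, cv2
from scipy.spatial.transform import Rotation as R
from plant import robot, read_camera, spotter
def rot(o):
    o=np.array(o,float)
    if o.shape==(3,3): return o
    return R.from_rotvec(o).as_matrix() if o.size==3 else R.from_quat(o).as_matrix()
def cloud(p):
    v,u=np.mgrid[:400,:640]; z=p["z_map"]
    c=np.stack([(u-p["cx"])/p["fx"]*z,(v-p["cy"])/p["fy"]*z,z],-1)
    w=c@rot(p["orientation"]).T+np.array(p["eye"]); w[z==0]=np.nan
    return w
def save(p,n): cv2.imwrite("pics/"+n,p["frame"][:,:,::-1])
E
python3 - <<'E'
from h import *
for n in("top","scene"):
    p=read_camera(n); save(p,n+"0.png"); print(n,p["eye"],p["orientation"],p["fx"])
    np.savez(n+"0.npz",w=cloud(p),f=p["frame"])
    if n=="top":
        w=cloud(p)
        for q in("drill_a","cradle_a","snapped","twist_drill"):
            for m in spotter.masks_of(p,q):
                P=w[m["pixels"]]; print(q,round(m["confidence"],2),np.round(m["centre"]),np.round(np.nanmedian(P,0),3),m["pixels"].sum())
print(robot.read_state())
E
```

```text
pics
top [ 0.41276163 -0.0068928   1.37293203] [-2.20727527  2.16850162 -0.0623638 ] 482.659926354162
drill_a 0.72 [226. 443.] [ 0.437 -0.339  0.017] 103
drill_a 0.59 [265. 390.] [ 0.331 -0.189  0.016] 164
drill_a 0.55 [175. 457.] [ 0.57  -0.378  0.015] 211
drill_a 0.54 [227. 406.] [ 0.438 -0.244  0.016] 170
cradle_a 0.85 [181. 220.] [0.553 0.291 0.019] 1167
cradle_a 0.8 [188. 258.] [0.537 0.18  0.017] 1171
cradle_a 0.67 [178. 201.] [0.566 0.345 0.02 ] 1187
cradle_a 0.57 [185. 239.] [0.548 0.235 0.018] 1224
snapped 0.53 [180. 238.] [0.545 0.235 0.018] 1189
snapped 0.45 [226. 441.] [ 0.437 -0.339  0.017] 106
twist_drill 0.47 [163. 388.] [ 0.616 -0.182  0.012] 171
scene [ 1.33032562 -0.28365451  0.63624847] [-1.81228757 -1.33519127  0.68958486] 440.4831613071562
{'t': 0.3, 'q': array([-1.36439894e+00,  1.30656555e-01,  1.48855939e+00,  2.41006302e-05,
        1.52299110e+00, -8.54046564e-02]), 'dq': array([-1.31151771e-04, -3.01404028e-03, -1.08473090e-03, -2.19472199e-05,
        1.50614784e-03,  8.38369671e-05]), 'joint_torque': array([-1.56927443e-03, -5.59040594e+01, -4.91256094e+01,  7.65464595e-02,
        2.94054626e-02, -8.97914106e-05]), 'tool_pos': array([ 0.17261584, -0.57456028,  0.40438428]), 'orientation': array([-3.10760629e+00, -4.56645936e-01,  2.06000023e-05]), 'force': array([ 0.02426105, -0.14352074,  0.04362654]), 'wrist_torque': array([ 0.02927072, -0.01548027,  0.00701455]), 'opening': 0.09329884440050253}
```

```bash
python3 - <<'E'
import cv2
a=cv2.imread("pics/top0.png"); cv2.imwrite("pics/t_r.png",cv2.resize(a[110:320,340:540],None,fx=3.8,fy=2.85*0+2.85,interpolation=cv2.INTER_CUBIC) if 0 else cv2.resize(a[110:310,340:540],(600,600),interpolation=cv2.INTER_CUBIC))
E
```

```text
(no output)
```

View pics/top0.png

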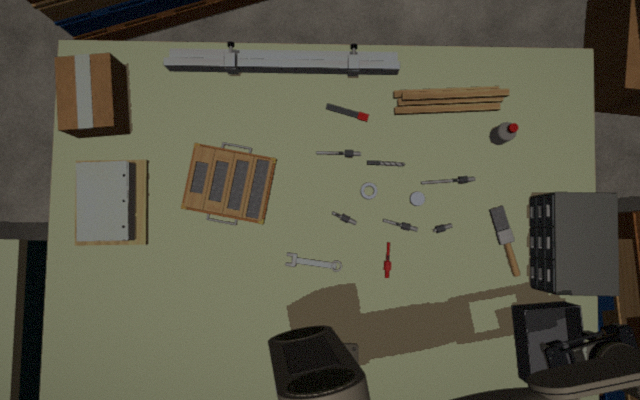

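View pics/scene0.png

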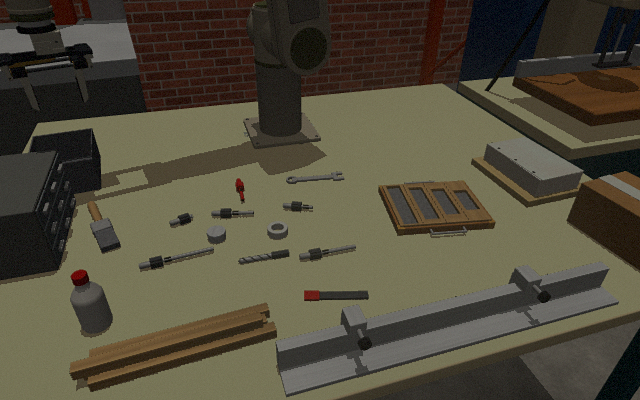

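View pics/t_r.png

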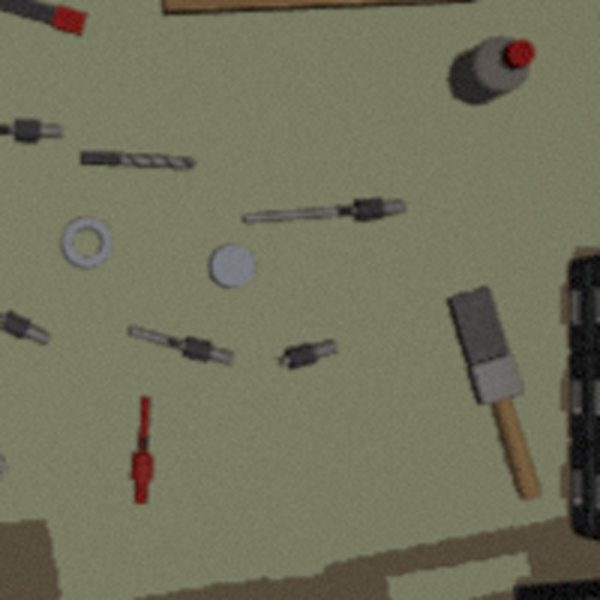

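The top view shows, at (col,row): drill_a (448,181), drill_b (340,154), drill_c (400,225), drill_d (344,217). The look-alikes are the snapped drill (443,228), the twist drill (385,163) and the red drill_c look-alike (388,260). The troughs look like d, c, b, a from left to right in the tray (columns 199 to 259). Next I'll measure each of these.

```bash
cat > m.py <<'E'
from h import *
d=np.load("top0.npz"); w,f=d["w"],d["f"].astype(float)
bg=np.median(f[130:240,280:480].reshape(-1,3),0); print("table",bg,np.nanmedian(w[200:240,280:320,2]))
obj=(np.abs(f-bg).max(-1)>28).astype(np.uint8)
n,l,s,c=cv2.connectedComponentsWithStats(obj,connectivity=8)
for name,(u,v) in dict(a=(448,181),b=(340,154),c=(400,225),d=(344,217),snap=(443,228),twist=(385,163)).items():
    L=l[v-4:v+5,u-4:u+5]; k=np.bincount(L[L>0]).argmax(); m=l==k
    P=w[m][:,:2]; P=P[~np.isnan(P[:,0])]; mu=P.mean(0); ax=np.linalg.svd(P-mu,full_matrices=False)[2][0]; t=(P-mu)@ax; mid=mu+ax*(t.max()+t.min())/2
    print(name,m.sum(),"mid",mid.round(4),"len",np.ptp(t).round(4),"ang",np.arctan2(ax[1],ax[0]).round(3),"centroid off",(-(t.max()+t.min())/2).round(4),np.nanmax(w[m][:,2]).round(3))
hsv=cv2.cvtColor(d["f"],cv2.COLOR_RGB2HSV); g=((hsv[...,1]<70)).astype(np.uint8); g[:,:182]=0;g[:,278:]=0;g[:150]=0;g[220:]=0
n,l,s,c=cv2.connectedComponentsWithStats(g)
for k in range(1,n):
    if s[k,4]>150:
        P=w[l==k]; P=P[~np.isnan(P[:,0])]; r=cv2.minAreaRect((P[:,:2]*1000).astype(np.float32)); print("trough",c[k].round(),r,np.median(P[:,2]).round(3))
E
python3 m.py
```

```text
table [122. 124.  99.] 0.00018074681715174457
a 32 mid [ 0.5677 -0.3483] len 0.0343 ang 1.602 centroid off 0.0004 0.02
b 146 mid [ 0.641  -0.0553] len 0.105 ang 1.559 centroid off -0.0099 0.029
c 149 mid [ 0.4418 -0.2234] len 0.1012 ang -1.843 centroid off 0.0063 0.026
d 122 mid [ 0.4586 -0.0642] len 0.0729 ang -1.977 centroid off 0.0003 0.027
snap 118 mid [ 0.4362 -0.3421] len 0.0516 ang 1.881 centroid off 0.0028 0.029
twist 165 mid [ 0.6159 -0.1811] len 0.1061 ang -1.615 centroid off -0.0038 0.02
trough [185. 166.] ((577.7132568359375, 389.4984130859375), (30.85211181640625, 136.76058959960938), 88.00782012939453) -0.0
trough [270. 184.] ((549.9555053710938, 184.03427124023438), (200.18035888671875, 115.139404296875), 1.5950336456298828) 0.0
trough [218. 181.] ((555.8743896484375, 291.7508544921875), (35.22630310058594, 112.96199798583984), 80.22842407226562) 0.015
trough [238. 185.] ((546.22900390625, 236.58377075195312), (34.17460632324219, 139.13485717773438), 80.02143859863281) 0.015
trough [257. 189.] ((536.3442993164062, 181.32684326171875), (34.57685470581055, 164.86651611328125), 80.13534545898438) 0.015
trough [199. 177.] ((565.7229614257812, 347.3133544921875), (33.7765007019043, 87.39707946777344), 80.93921661376953) 0.014
trough [200. 216.] ((462.108154296875, 318.73065185546875), (28.811138153076172, 158.37796020507812), 0.7152718901634216) 0.0
```

Emit:
arm_command --xyz '[[4,4.5,0],[4,4.5,0],[4,4.5,0],[4,4.5,0],[4,4.5,0],[4,4.5,0],[4,4.5,0],[4,4.5,0],[0,0,0],[0,0,0]]' --turn '[[0,0,0.16],[0,0,0.16],[0,0,0.16],[0,0,0.16],[0,0,0.16],[0,0,0.16],[0,0,0.16],[0,0,0.16],[0,0,0],[0,0,0]]' --gripper 4.5 --force 30

```text
t: 1.55
tool_pos: [0.4925, -0.2147, 0.4046]
orientation: [-2.221, -2.222, 0.001]
force: [0.3, -0.4, -0.1]
opening: 0.0453
```

```bash
python3 - <<'E'
from h import *
p=read_camera("wrist"); save(p,"w1.png"); np.savez("w1.npz",w=cloud(p),f=p["frame"]); print(p["eye"],p["fx"],rot(p["orientation"]).round(2))
s=robot.read_state();print(s["t"],s["tool_pos"],s["q"].round(2),rot(s["orientation"]).round(3))
w=cloud(p)
for v,u in((50,50),(50,590),(350,50),(350,590)): print(w[v,u])
E
```

```text
[ 0.49320629 -0.14091688  0.38520618] 305.07116456029615 [[ 1.    0.   -0.  ]
 [ 0.   -0.96 -0.27]
 [-0.    0.27 -0.96]]
1.6 [ 0.49210751 -0.21533658  0.40458048] [-0.51 -0.04  1.66 -0.    1.52 -0.51] [[ 0.001  1.    -0.001]
 [ 1.    -0.001 -0.   ]
 [-0.    -0.001 -1.   ]]
[ 0.17967867 -0.07425191  0.0013806 ]
[ 8.03578382e-01 -7.40585010e-02  4.86308415e-04]
[ 0.41608773 -0.20659591  0.31353933]
[ 0.57128121 -0.20820443  0.31175504]
```

View pics/w1.png

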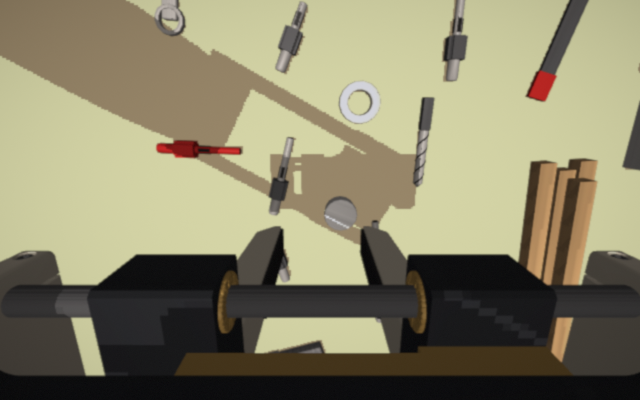

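```bash
cat >> h.py <<'E'
def drill(w,f,xy,rad=0.1,name=""):
    near=(np.hypot(w[...,0]-xy[0],w[...,1]-xy[1])<rad)&(w[...,2]>0.005)&(w[...,2]<0.05)
    n,l,s,c=cv2.connectedComponentsWithStats(near.astype(np.uint8),connectivity=8)
    out=None
    best=min(range(1,n),key=lambda k:1e9 if s[k,4]<60 else np.min(np.hypot(*(w[l==k][:,:2]-xy).T)))
    m=l==best; P=w[m]; col=f[m].max(-1)
    mu=np.median(P[:,:2],0); ax=np.linalg.svd(P[:,:2]-P[:,:2].mean(0),full_matrices=False)[2][0]
    t=(P[:,:2]-P[:,:2].mean(0))@ax; mid=P[:,:2].mean(0)+ax*(t.max()+t.min())/2
    C=P[(P[:,2]>0.0178)]; r=cv2.minAreaRect((C[:,:2]*1000).astype(np.float32))
    print(name,"n",len(P),"mid",mid.round(4),"len",np.ptp(t).round(4),"ang",np.arctan2(ax[1],ax[0]).round(3),"collar top",len(C),np.median(C[:,2]).round(4),"med",np.median(C[:,:2],0).round(4),"rect",np.round(r[0],1),np.round(r[1],1),round(r[2],1),"off",((np.array(r[0])/1000-mid)@ax).round(4))
E
python3 - <<'E'
from h import *
d=np.load("w1.npz"); w,f=d["w"],d["f"].astype(int)
drill(w,f,(.438,-.244),.1,"c"); drill(w,f,(.455,-.06),.08,"d"); drill(w,f,(.64,-.06),.1,"b")
d=np.load("top0.npz"); w,f=d["w"],d["f"].astype(int)
for k,xy in dict(a=(.57,-.378),b=(.637,-.07),c=(.438,-.244),d=(.455,-.06)).items(): drill(w,f,xy,.16 if k=='a' else .1,k)
E
```

```text
c n 824 mid [ 0.4427 -0.2211] len 0.1005 ang -1.822 collar top 224 0.0205 med [ 0.4383 -0.2371] rect [ 436.4 -246.1] [43.2 17.4] 73.8 off 0.0257
d n 986 mid [ 0.4598 -0.0632] len 0.0746 ang -1.962 collar top 320 0.0205 med [ 0.4579 -0.0666] rect [455.  -73.8] [40.8 17.8] 64.9 off 0.0116
b n 1124 mid [ 0.6408 -0.067 ] len 0.0816 ang -1.591 collar top 317 0.0205 med [ 0.6419 -0.0743] rect [641.7 -83.1] [19.3 41.8] 0.6 off 0.0161
a n 227 mid [ 0.5693 -0.3602] len 0.158 ang -1.483 collar top 61 0.02 med [ 0.5726 -0.4002] rect [ 571.4 -367.4] [ 17.1 130.2] 2.5 off 0.0073
b n 203 mid [ 0.643  -0.0465] len 0.1227 ang -1.593 collar top 61 0.0195 med [ 0.6417 -0.0762] rect [639.9 -46.7] [ 20.7 121.2] 5.6 off 0.0002
c n 167 mid [ 0.4423 -0.2239] len 0.1019 ang -1.828 collar top 58 0.0198 med [ 0.4404 -0.2389] rect [ 444.4 -225. ] [95.8 16.8] 69.1 off 0.0005
d n 140 mid [ 0.4594 -0.0653] len 0.0741 ang 1.156 collar top 47 0.02 med [ 0.4573 -0.0678] rect [457.8 -68. ] [63.2 18.4] 55.8 off -0.0031
```

c, b and d agree between the wrist and top views, and a (top view only) has the right length. Picking drill_c first, gripping high on the collar so the fingertips stay above the cradle rim.

Emit:
arm_command --xyz '[[-2.7,-1.1,-4],[-2.7,-1.1,-4],[0,0,-5],[0,0,-4],[0,0,-2.5],[0,0,-1.4],[0,0,0],[0,0,0]]' --turn '[[0,0,-0.125],[0,0,-0.125],[0,0,0],[0,0,0],[0,0,0],[0,0,0],[0,0,0],[0,0,0]]'

```text
t: 2.6
tool_pos: [0.439, -0.2374, 0.1971]
orientation: [2.479, 1.926, 0.001]
force: [0.0, 0.2, 0.3]
opening: 0.0451
```

Emit:
arm_command --xyz '[[0,0,0],[0,0,0],[0,0,0],[0,0,0],[0,0,0],[0,0,0]]' --turn '[[0,0,0],[0,0,0],[0,0,0],[0,0,0],[0,0,0],[0,0,0]]' --gripper 1 --force 30

```text
t: 3.35
tool_pos: [0.4388, -0.2367, 0.1961]
orientation: [2.48, 1.928, 0.0]
force: [-0.2, 0.6, 5.6]
opening: 0.0195
```

Emit:
arm_command --xyz '[[0,0,3],[0,0,5],[1.33,5.25,0],[1.33,5.25,0],[1.33,5.25,0],[1.33,5.25,0],[1.33,5.25,0],[1.33,5.25,0],[1.33,5.25,0],[1.33,5.25,0],[1.33,5.25,0],[1.33,5.25,0]]' --turn '[[0,0,0],[0,0,0],[0,0,0.1644],[0,0,0.1644],[0,0,0.1644],[0,0,0.1644],[0,0,0.1644],[0,0,0.1644],[0,0,0.1644],[0,0,0.1644],[0,0,0.1644],[0,0,0.1644]]'

```text
t: 4.85
tool_pos: [0.5716, 0.2901, 0.2749]
orientation: [-0.267, -3.129, 0.001]
force: [-0.1, -0.4, -0.3]
opening: 0.0192
```

Emit:
arm_command --xyz '[[0,0,0],[0,0,0]]' --turn '[[0,0,0],[0,0,0]]'

```text
t: 5.1
tool_pos: [0.5712, 0.2882, 0.2747]
orientation: [-0.276, -3.128, 0.002]
force: [0.3, -0.1, -1.1]
opening: 0.0197
```

```bash
python3 - <<'E'
from h import *
p=read_camera("wrist"); save(p,"w2.png"); s=robot.read_state(); M=rot(s["orientation"]); print(s["t"],s["tool_pos"],np.arctan2(M[1,1],M[0,1]),s["opening"])
d=p["frame"]; w=cloud(p)
hsv=cv2.cvtColor(d,cv2.COLOR_RGB2HSV); g=((hsv[...,1]<70)&(abs(w[...,2]-.0145)<.004)).astype(np.uint8)
n,l,S,c=cv2.connectedComponentsWithStats(g)
for k in range(1,n):
    if S[k,4]>500:
        r=cv2.minAreaRect((w[l==k][:,:2]*1000).astype(np.float32)); print(c[k].round(),S[k,4],np.round(r[0],1),np.round(r[1],1),r[2])
E
```

```text
5.15 [0.57133103 0.28755156 0.27496854] 1.3936367594224741 0.0196667491709811
[285.  37.] 1307 [447.6 282.4] [85.3 17.3] 79.88043212890625
[180. 162.] 7462 [529.4 181. ] [ 33.9 152.4] 80.1036148071289
[252. 170.] 6908 [541.7 236.8] [ 35.2 131.7] 80.1705551147461
[324. 160.] 3354 [546.2 293.7] [36.1 94.4] 80.0110092163086
[394. 181.] 4559 [566.  348.1] [35.1 87.6] 80.17072296142578
```

View pics/w2.png

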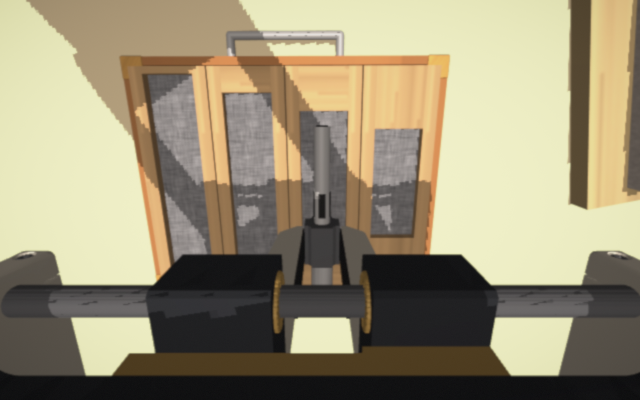

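The drill is held level over trough c, and the trough positions agree with the top view within 1 mm. Lowering and releasing.

Emit:
arm_command --xyz '[[0,0,-3],[0,0,-2],[0,0,-1],[0,0,-0.5],[0,0,0],[0,0,0]]' --turn '[[0,0,0],[0,0,0],[0,0,0],[0,0,0],[0,0,0],[0,0,0]]'

```text
t: 5.9
tool_pos: [0.572, 0.2886, 0.2116]
orientation: [0.276, 3.128, 0.001]
force: [-0.6, -0.2, -1.4]
opening: 0.0192
```

Emit:
arm_command --xyz '[[0,0,0],[0,0,0],[0,0,0],[0,0,0],[0,0,2],[0,0,3],[0,0,4],[0,0,0],[0,0,0]]' --turn '[[0,0,0],[0,0,0],[0,0,0],[0,0,0],[0,0,0],[0,0,0],[0,0,0],[0,0,0],[0,0,0]]' --gripper 3.4

```text
t: 7.02
tool_pos: [0.5717, 0.2884, 0.3016]
orientation: [0.276, 3.128, 0.001]
force: [0.4, -0.4, -0.3]
opening: 0.0338
```

```bash
cat >> h.py <<'E'
CR=dict(a=(.5363,.1813),b=(.5462,.2366),c=(.5559,.2918),d=(.5657,.3473)); OFF=dict(a=.042,b=.029,c=.016,d=.003)
def placed(w,k):
    x=np.array([np.cos(-.178),np.sin(-.178)]); y=np.array([-x[1],x[0]]); q=w[...,:2]-np.array(CR[k]); u,v=q@x,q@y
    m=(abs(u)<.085)&(abs(v)<.017)&(w[...,2]>.0255)&(w[...,2]<.045); tr=np.where(m,w[...,2],0)
    c=m&(w[...,2]>.0325)
    sl=np.polyfit(u[m&~c],v[m&~c],1) if (m&~c).sum()>20 else None
    print(k,"extent",u[m].min().round(4),u[m].max().round(4),"collar u,v,z",len(u[c]),((u[c].min()+u[c].max())/2).round(4),np.median(u[c]).round(4),((v[c].min()+v[c].max())/2).round(4),np.median(w[...,2][c]).round(4),"expect u",OFF[k],"slope",sl)
E
python3 - <<'E'
from h import *
s=robot.read_state(); print(s["t"],s["tool_pos"])
for n in("top","wrist"): placed(cloud(read_camera(n)),"c")
E
```

```text
7.025 [0.57169571 0.28836684 0.30164049]Traceback (most recent call last):
  File "<stdin>", line 3, in <module>
  File "h.py", line 30, in placed
    print(k,"extent",u[m].min().round(4),u[m].max().round(4),"collar u,v,z",len(u[c]),((u[c].min()+u[c].max())/2).round(4),np.median(u[c]).round(4),((v[c].min()+v[c].max())/2).round(4),np.median(w[...,2][c]).round(4),"expect u",OFF[k],"slope",sl)
                                                                                        ~~~~~~~~^^
    return umr_minimum(a, axis, None, out, keepdims, initial, where)
ValueError: zero-size array to reduction operation minimum which has no identity
```

Emit:
arm_command --xyz '[[-1.13,-3.55,0],[-1.13,-3.55,0],[-1.13,-3.55,0],[-1.13,-3.55,0],[-1.13,-3.55,0],[-1.13,-3.55,0],[-1.13,-3.55,0],[-1.13,-3.55,0],[-1.13,-3.55,0],[-1.13,-3.55,0],[0,0,0],[0,0,0]]' --turn '[[0,0,-0.179],[0,0,-0.179],[0,0,-0.179],[0,0,-0.179],[0,0,-0.179],[0,0,-0.179],[0,0,-0.179],[0,0,-0.179],[0,0,-0.179],[0,0,-0.179],[0,0,0],[0,0,0]]' --gripper 4.5

```text
t: 8.57
tool_pos: [0.4584, -0.0663, 0.3]
orientation: [-2.612, -1.743, 0.001]
force: [-0.5, -0.3, -0.1]
opening: 0.0451
```

```bash
python3 - <<'E'
from h import *
s=robot.read_state(); M=rot(s["orientation"]); print(s["t"],s["tool_pos"],np.arctan2(M[1,1],M[0,1]))
p=read_camera("top");save(p,"top1.png"); w=cloud(p)
drill(w,p["frame"].astype(int),(.637,-.07),.1,"b")
drill(w,p["frame"].astype(int),(.57,-.36),.12,"a")
placed(w,"c")
E
```

```text
8.575 [ 0.45838155 -0.06632332  0.29995759] -0.39354773239809315
b n 203 mid [ 0.6429 -0.0485] len 0.1257 ang 1.553 collar top 49 0.0209 med [ 0.6413 -0.0763] rect [643.3 -46.8] [121.9  19.7] 87.7 off 0.0017
a n 231 mid [ 0.5694 -0.3608] len 0.1582 ang -1.481 collar top 60 0.02 med [ 0.5726 -0.3979] rect [ 571.8 -359. ] [ 17.1 146.5] 1.4 off -0.0016
c extent -0.083 0.0846 collar u,v,z 40 0.0062 0.0189 -0.005 0.0341 expect u 0.016 slope [-0.02269028 -0.00221334]
```

Emit:
arm_command --xyz '[[0,-0.05,-5],[0,0,-3],[0,0,-1.5],[0,0,-0.9],[0,0,0],[0,0,0]]' --turn '[[0,0,0],[0,0,0],[0,0,0],[0,0,0],[0,0,0],[0,0,0]]'

```text
t: 9.38
tool_pos: [0.4593, -0.0672, 0.1979]
orientation: [2.613, 1.742, 0.002]
force: [-0.4, 0.5, 0.0]
opening: 0.0452
```

Emit:
arm_command --xyz '[[0,0,0],[0,0,0],[0,0,0],[0,0,0],[0,0,0],[0,0,3],[0,0,5],[0,0,0]]' --turn '[[0,0,0],[0,0,0],[0,0,0],[0,0,0],[0,0,0],[0,0,0],[0,0,0],[0,0,0]]' --gripper 1

```text
t: 10.38
tool_pos: [0.4604, -0.0676, 0.2809]
orientation: [2.609, 1.739, 0.008]
force: [0.2, -0.5, -1.0]
opening: 0.0194
```

Emit:
arm_command --xyz '[[1.1,4.14,0],[1.1,4.14,0],[1.1,4.14,0],[1.1,4.14,0],[1.1,4.14,0],[1.1,4.14,0],[1.1,4.14,0],[1.1,4.14,0],[1.1,4.14,0],[1.1,4.14,0],[0,0,0],[0,0,0]]' --turn '[[0,0,0.179],[0,0,0.179],[0,0,0.179],[0,0,0.179],[0,0,0.179],[0,0,0.179],[0,0,0.179],[0,0,0.179],[0,0,0.179],[0,0,0.179],[0,0,0],[0,0,0]]'

```text
t: 11.88
tool_pos: [0.5681, 0.3465, 0.2749]
orientation: [-0.277, -3.127, 0.003]
force: [-0.1, -0.6, -1.0]
opening: 0.0194
```

```bash
python3 - <<'E'
from h import *
s=robot.read_state(); M=rot(s["orientation"]); print(s["t"],s["tool_pos"],np.arctan2(M[1,1],M[0,1]))
p=read_camera("wrist");save(p,"w3.png"); w=cloud(p)
placed(w,"c")
E
```

```text
11.875 [0.56811485 0.34645191 0.27491145] 1.3938763452414378
c extent -0.0484 0.0419 collar u,v,z 498 0.0188 0.0175 0.0003 0.0347 expect u 0.016 slope [0.01699026 0.00068208]
```

View pics/w3.png

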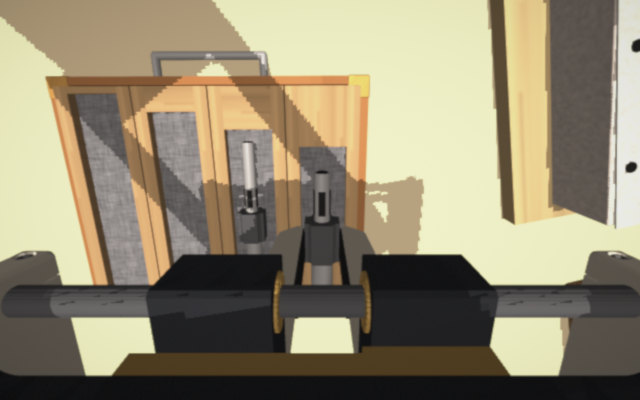

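Drill_c lies flat, about 1.6 mm off along the trough and 0 across. Drill_d is held over its trough, so I'm lowering it.

Emit:
arm_command --xyz '[[0,0,-3],[0,0,-2],[0,0,-1],[0,0,-0.6],[0,0,0],[0,0,0]]' --turn '[[0,0,0],[0,0,0],[0,0,0],[0,0,0],[0,0,0],[0,0,0]]'

```text
t: 12.68
tool_pos: [0.569, 0.347, 0.2115]
orientation: [0.276, 3.128, 0.001]
force: [-0.3, -0.9, -1.2]
opening: 0.0191
```

Emit:
arm_command --xyz '[[0,0,0],[0,0,0],[0,0,0],[0,0,0],[0,0,2],[0,0,3],[0,0,4]]' --turn '[[0,0,0],[0,0,0],[0,0,0],[0,0,0],[0,0,0],[0,0,0],[0,0,0]]' --gripper 3.4

```text
t: 13.55
tool_pos: [0.5683, 0.3467, 0.3022]
orientation: [-0.276, -3.129, 0.001]
force: [0.7, 0.0, -0.5]
opening: 0.0339
```

Emit:
arm_command --xyz '[[0.73,-4.23,0],[0.73,-4.23,0],[0.73,-4.23,0],[0.73,-4.23,0],[0.73,-4.23,0],[0.73,-4.23,0],[0.73,-4.23,0],[0.73,-4.23,0],[0.73,-4.23,0],[0.73,-4.23,0],[0,0,0],[0,0,0]]' --turn '[[0,0,-0.1413],[0,0,-0.1413],[0,0,-0.1413],[0,0,-0.1413],[0,0,-0.1413],[0,0,-0.1413],[0,0,-0.1413],[0,0,-0.1413],[0,0,-0.1413],[0,0,-0.1413],[0,0,0],[0,0,0]]' --gripper 4.5

```text
t: 15.05
tool_pos: [0.6417, -0.0759, 0.3018]
orientation: [2.24, 2.202, 0.001]
force: [0.2, -0.4, -0.8]
opening: 0.0447
```

Emit:
arm_command --xyz '[[0,0,-5],[0,0,-3],[0,0,-1.5],[0,0,-0.9],[0,0,0],[0,0,0]]' --turn '[[0,0,0],[0,0,0],[0,0,0],[0,0,0],[0,0,0],[0,0,0]]'

```text
t: 15.8
tool_pos: [0.6423, -0.0761, 0.1983]
orientation: [2.24, 2.2, 0.002]
force: [0.8, 0.4, 1.5]
opening: 0.0451
```

Emit:
arm_command --xyz '[[0,0,0],[0,0,0],[0,0,0],[0,0,0],[0,0,0],[0,0,3],[0,0,5],[0,0,0]]' --turn '[[0,0,0],[0,0,0],[0,0,0],[0,0,0],[0,0,0],[0,0,0],[0,0,0],[0,0,0]]' --gripper 1

```text
t: 16.8
tool_pos: [0.6436, -0.0765, 0.2822]
orientation: [2.236, 2.196, 0.008]
force: [1.4, 0.2, -1.0]
opening: 0.0199
```

Emit:
arm_command --xyz '[[-0.67,3.08,0],[-0.67,3.08,0],[-0.67,3.08,0],[-0.67,3.08,0],[-0.67,3.08,0],[-0.67,3.08,0],[-0.67,3.08,0],[-0.67,3.08,0],[-0.67,3.08,0],[-0.67,3.08,0],[0,0,0],[0,0,0]]' --turn '[[0,0,0.1413],[0,0,0.1413],[0,0,0.1413],[0,0,0.1413],[0,0,0.1413],[0,0,0.1413],[0,0,0.1413],[0,0,0.1413],[0,0,0.1413],[0,0,0.1413],[0,0,0],[0,0,0]]'

```text
t: 18.3
tool_pos: [0.5744, 0.2315, 0.2758]
orientation: [-0.278, -3.128, 0.001]
force: [0.4, -0.1, -2.0]
opening: 0.0196
```

```bash
python3 - <<'E'
from h import *
s=robot.read_state(); M=rot(s["orientation"]); print(s["t"],s["tool_pos"],np.arctan2(M[1,1],M[0,1]))
p=read_camera("wrist");save(p,"w4.png"); w=cloud(p)
placed(w,"c");placed(w,"d")
# held drill: tip and collar in tool axes
x=np.array([np.cos(-.178),np.sin(-.178)]);y=np.array([-x[1],x[0]]);q=w[...,:2]-s["tool_pos"][:2];u,v=q@x,q@y
m=(abs(v)<.008)&(u<-.015)&(u>-.15)&(w[...,2]>.06)&(w[...,2]<.12); print("held tip u",u[m].min(),"expect -.092; slope",np.polyfit(u[m],v[m],1),"zslope",np.polyfit(u[m],w[...,2][m],1))
E
```

```text
18.3 [0.57437522 0.23150947 0.27575315] 1.3936959019485258
c extent -0.0487 0.0525 collar u,v,z 530 0.0238 0.0172 -0.0006 0.0346 expect u 0.016 slope [-0.00842616 -0.00141534]
d extent -0.0367 0.0382 collar u,v,z 568 0.0095 0.0031 -0.0005 0.0346 expect u 0.003 slope [-0.01508764 -0.00210473]
held tip u -0.09471469100133853 expect -.092; slope [ 0.00465605 -0.00040363] zslope [0.00325399 0.09314851]
```

View pics/w4.png

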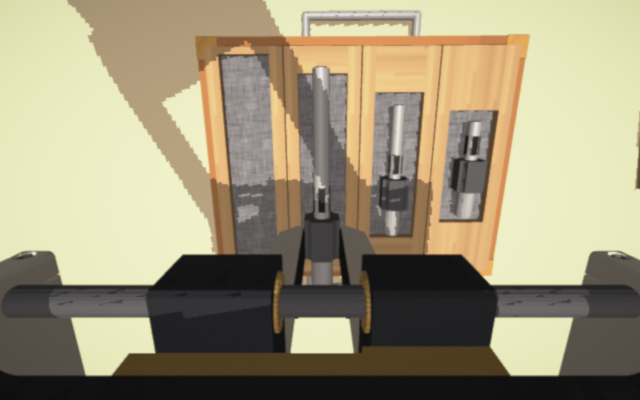

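Drills c and d lie well in their troughs. Drill_b's tip sits about 2.5 mm too far out, so I'm shifting it 2 mm and lowering.

Emit:
arm_command --xyz '[[0.2,0,-3],[0,0,-2],[0,0,-1],[0,0,-0.6],[0,0,0],[0,0,0]]' --turn '[[0,0,0],[0,0,0],[0,0,0],[0,0,0],[0,0,0],[0,0,0]]'

```text
t: 19.1
tool_pos: [0.577, 0.2319, 0.2114]
orientation: [0.276, 3.128, 0.001]
force: [-0.3, 0.9, -1.6]
opening: 0.0193
```

Emit:
arm_command --xyz '[[0,0,0],[0,0,0],[0,0,0],[0,0,0],[0,0,2],[0,0,3],[0,0,4]]' --turn '[[0,0,0],[0,0,0],[0,0,0],[0,0,0],[0,0,0],[0,0,0],[0,0,0]]' --gripper 3.4

```text
t: 19.98
tool_pos: [0.5763, 0.2318, 0.3022]
orientation: [-0.276, -3.129, 0.001]
force: [0.2, 0.7, 0.4]
opening: 0.0339
```

Emit:
arm_command --xyz '[[-0.03,-5.68,0.5],[-0.03,-5.68,0.5],[-0.03,-5.68,0.5],[-0.03,-5.68,0.5],[-0.03,-5.68,0.5],[-0.03,-5.68,0.5],[-0.03,-5.68,0.5],[-0.03,-5.68,0.5],[-0.03,-5.68,0.5],[-0.03,-5.68,0.5],[-0.03,-5.68,0.5],[-0.03,-5.68,0.5]]' --turn '[[0,0,-0.1086],[0,0,-0.1086],[0,0,-0.1086],[0,0,-0.1086],[0,0,-0.1086],[0,0,-0.1086],[0,0,-0.1086],[0,0,-0.1086],[0,0,-0.1086],[0,0,-0.1086],[0,0,-0.1086],[0,0,-0.1086]]' --gripper 4.5

```text
t: 21.48
tool_pos: [0.5728, -0.4515, 0.363]
orientation: [2.12, 2.316, 0.0]
force: [0.1, 0.3, 0.1]
opening: 0.0452
```

Emit:
arm_command --xyz '[[0,0,0],[0,0,0]]' --turn '[[0,0,0],[0,0,0]]'

```text
t: 21.72
tool_pos: [0.5729, -0.4498, 0.3616]
orientation: [2.117, 2.321, 0.001]
force: [-0.2, 0.5, -0.7]
opening: 0.045
```

```bash
python3 - <<'E'
from h import *
s=robot.read_state(); M=rot(s["orientation"]); print(s["t"],s["tool_pos"],np.arctan2(M[1,1],M[0,1]))
p=read_camera("wrist");save(p,"w5.png"); w=cloud(p)
drill(w,p["frame"].astype(int),(.57,-.36),.13,"a")
print(np.unique(0))
E
```

```text
21.725 [ 0.5729405  -0.44977078  0.36163816] 0.0918469093838509
a n 1736 mid [ 0.5694 -0.3552] len 0.1529 ang -1.476 collar top 314 0.0205 med [ 0.5735 -0.3982] rect [ 573.1 -400.2] [57.7 18.8] 79.3 off 0.0451
[0]
```

View pics/w5.png

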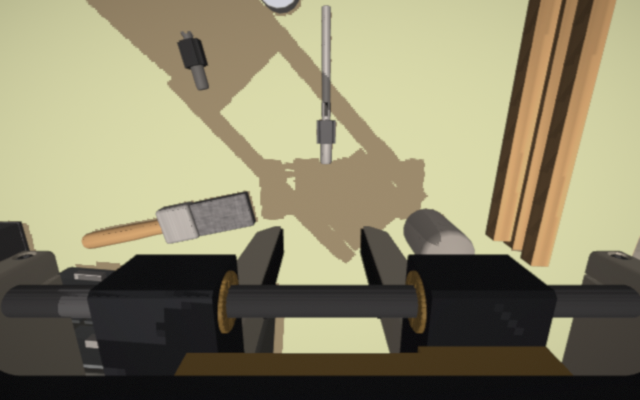

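Emit:
arm_command --xyz '[[0,2.6,-3],[0,2.6,-4],[0,0,-4],[0,0,-3],[0,0,-1.5],[0,0,-0.9],[0,0,0],[0,0,0]]' --turn '[[0,0,0],[0,0,0],[0,0,0],[0,0,0],[0,0,0],[0,0,0],[0,0,0],[0,0,0]]'

```text
t: 22.78
tool_pos: [0.5735, -0.3982, 0.1984]
orientation: [2.116, 2.319, 0.0]
force: [0.1, -0.2, 0.1]
opening: 0.0449
```

Emit:
arm_command --xyz '[[0,0,0],[0,0,0],[0,0,0],[0,0,0],[0,0,0],[0,0,3],[0,0,5],[0,0,0]]' --turn '[[0,0,0],[0,0,0],[0,0,0],[0,0,0],[0,0,0],[0,0,0],[0,0,0],[0,0,0]]' --gripper 1

```text
t: 23.78
tool_pos: [0.5746, -0.3989, 0.2828]
orientation: [2.111, 2.314, 0.001]
force: [0.1, -0.4, -0.1]
opening: 0.0196
```

Emit:
arm_command --xyz '[[0.04,4.77,0],[0.04,4.77,0],[0.04,4.77,0],[0.04,4.77,0],[0.04,4.77,0],[0.04,4.77,0],[0.04,4.77,0],[0.04,4.77,0],[0.04,4.77,0],[0.04,4.77,0],[0.04,4.77,0],[0.04,4.77,0]]' --turn '[[0,0,0.1085],[0,0,0.1085],[0,0,0.1085],[0,0,0.1085],[0,0,0.1085],[0,0,0.1085],[0,0,0.1085],[0,0,0.1085],[0,0,0.1085],[0,0,0.1085],[0,0,0.1085],[0,0,0.1085]]'

```text
t: 25.28
tool_pos: [0.5772, 0.1761, 0.2755]
orientation: [-0.272, -3.128, 0.001]
force: [0.7, -0.4, -0.2]
opening: 0.0196
```

Emit:
arm_command --xyz '[[0,0,0],[0,0,0]]' --turn '[[0,0,0],[0,0,0]]'

```text
t: 25.52
tool_pos: [0.5775, 0.1745, 0.2757]
orientation: [-0.278, -3.128, 0.001]
force: [-0.5, -0.1, -0.5]
opening: 0.0196
```

```bash
python3 - <<'E'
from h import *
s=robot.read_state(); M=rot(s["orientation"]); print(s["t"],s["tool_pos"],np.arctan2(M[1,1],M[0,1]))
p=read_camera("wrist");save(p,"w6.png"); w=cloud(p)
for k in "bcd": placed(w,k)
x=np.array([np.cos(-.178),np.sin(-.178)]);y=np.array([-x[1],x[0]]);q=w[...,:2]-s["tool_pos"][:2];u,v=q@x,q@y
m=(abs(v)<.008)&(u<-.015)&(u>-.15)&(w[...,2]>.06)&(w[...,2]<.12); print("held tip u",u[m].min(),"expect -.118; slope",np.polyfit(u[m],v[m],1),"zslope",np.polyfit(u[m],w[...,2][m],1))
E
```

```text
25.525 [0.57745138 0.17448072 0.27573761] 1.3936229199789874
b extent -0.0627 0.0636 collar u,v,z 531 0.0353 0.0292 -0.0 0.0347 expect u 0.029 slope [ 0.00086613 -0.00054148]
c extent -0.0486 0.0518 collar u,v,z 582 0.0179 0.0174 -0.0024 0.0346 expect u 0.016 slope [-0.01611253 -0.00233824]
d extent -0.0362 0.0377 collar u,v,z 617 0.0051 0.0032 -0.0014 0.0346 expect u 0.003 slope [-0.01928766 -0.00306631]
held tip u -0.11846997544503496 expect -.118; slope [ 0.00139514 -0.00040011] zslope [0.00248954 0.09316982]
```

View pics/w6.png

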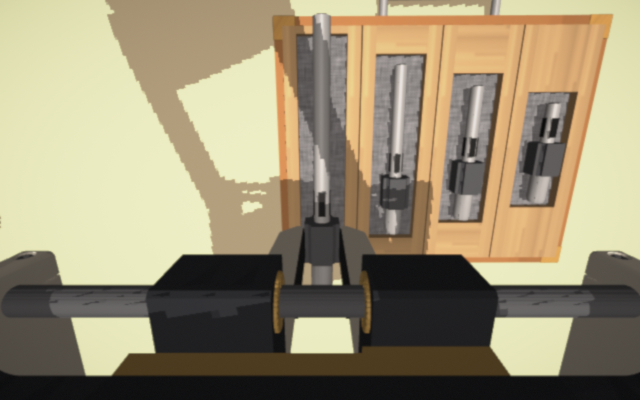

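Drills b, c and d are centred within about 2 mm. Drill_a is aligned over the longest trough, so I'm lowering it.

Emit:
arm_command --xyz '[[0,0,-3],[0,0,-2],[0,0,-1],[0,0,-0.6],[0,0,0],[0,0,0]]' --turn '[[0,0,0],[0,0,0],[0,0,0],[0,0,0],[0,0,0],[0,0,0]]'

```text
t: 26.32
tool_pos: [0.5782, 0.1747, 0.2113]
orientation: [0.278, 3.128, 0.001]
force: [0.1, 0.4, -0.8]
opening: 0.0193
```

Emit:
arm_command --xyz '[[0,0,0],[0,0,0],[0,0,0],[0,0,0],[0,0,2],[0,0,3],[0,0,4],[4,0,2],[5,0,0],[5,0,0],[0,0,0],[0,0,0]]' --turn '[[0,0,0],[0,0,0],[0,0,0],[0,0,0],[0,0,0],[0,0,0],[0,0,0],[0,0,0],[0,0,0],[0,0,0],[0,0,0],[0,0,0]]' --gripper 3.4

```text
t: 27.82
tool_pos: [0.7176, 0.1747, 0.3214]
orientation: [-0.278, -3.129, -0.0]
force: [-0.0, -0.4, -0.2]
opening: 0.0342
```

```bash
python3 - <<'E'
from h import *
p=read_camera("wrist");save(p,"w7.png"); w=cloud(p)
for k in "abcd": placed(w,k)
p=read_camera("top"); w=cloud(p);f=p["frame"].astype(int)
drill(w,f,(.436,-.342),.06,"snap");drill(w,f,(.616,-.181),.08,"twist")
print(robot.read_state()["t"])
E
```

```text
a extent 0.0219 0.0773 collar u,v,z 546 0.0525 0.0432 0.0009 0.0345 expect u 0.042 slope [-0.00129262  0.001285  ]
b extent 0.0228 0.0639 collar u,v,z 417 0.0329 0.0331 -0.0008 0.0346 expect u 0.029 slope [ 0.01539641 -0.00028607]
c extent 0.0229 0.0521 collar u,v,z 148 0.0366 0.0275 -0.0005 0.0344 expect u 0.016 slope [ 0.05094956 -0.0036707 ]
d extent 0.0221 0.0381 collar u,v,z 1 0.0355 0.0355 0.0006 0.0328 expect u 0.003 slope [ 0.04346164 -0.00276046]
snap n 117 mid [ 0.4371 -0.3458] len 0.0573 ang 1.868 collar top 54 0.0205 med [ 0.4354 -0.3381] rect [ 435.7 -344.4] [15.1 44.2] 10.4 off 0.0018
twist n 168 mid [ 0.6163 -0.1814] len 0.1106 ang -1.614 collar top 1 0.0193 med [ 0.6167 -0.1444] rect [ 616.7 -144.4] [0. 0.] 0.0 off -0.037
27.925
```

View pics/w7.png

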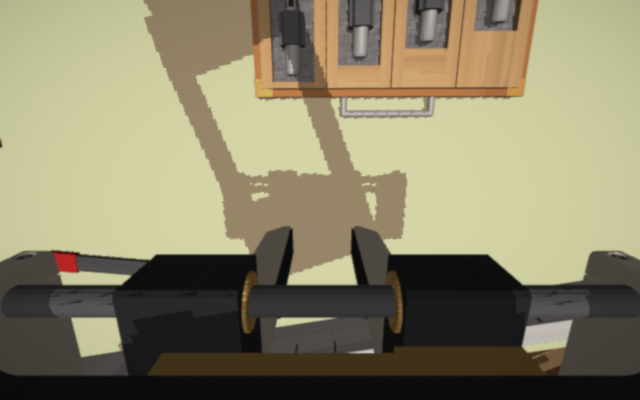

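```bash
python3 -c "
from h import *
robot.close_job()"
```

```text
the job is handed in; nothing more can be done
```

All four sound drills are lying in their own troughs. I handed the job in at about 28 s of the 112 s allowed; the hand-in gives no verdict.

- **Drills:** I gripped each one high on the collar and laid it in its trough: a, b, c and d, at increasing y. In the last wrist-camera checks each was within about 2 mm of centre along the trough, about 2.5 mm across and 0.02 rad in line. Every collar top read about 34.5 mm above the table, against 34 mm for lying flat.
- **Drill_a:** after release I checked it only at its collar and shank end, because its tube was outside the last picture. The last picture also cut off most of c and d, so their figures are from the picture before.
- **Drills that stay:** the twist drill and the snapped drill measured within about 1 mm and 4 mm of where they started, which is within top-camera noise. I never touched either one, nor the red look-alike.
- **Checks that failed:** one top-camera check of drill_c failed, probably because the gripper was in the way. A second top-camera reading was noisy, and the wrist views settled it.

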